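Swing out the prop leg of a painting stand and lay a bar on it

ROBOT

A 7-joint arm with a two-finger parallel gripper is mounted at the origin on a cart in front of the work surface, level with it; the furniture and walls round the work are solid. World frame = base frame: x ahead of the robot, y to its left, z up, the work surface at z = 0. Lengths are in m, angles in rad, forces in N, time in s.
With the tool pointing down it reaches from about 0.4 to 0.875 m from the base axis. Payload 6.5 kg.
Tool frame: the origin (TCP) lies on the mounting face of the last link; the fingertips stand 173 mm ahead of it and the grasp point (between the pads) lies 155 mm ahead of it (arm.finger_overhang is the distance from the TCP to the fingertips, in m); z points along the fingers, y is the line along which they close (so a half turn about z gives the same grasp; the last joint's range is limited). The gripper opens to 85 mm and grips with 20 to 120 N. Pads are 22 mm wide; open, the fingers measure 114 mm over their backs; the gripper's body (76 mm by 85 mm) begins 54 mm behind the grasp point. The pads swing forward as they close: fully open they stand 13 mm farther back than shut.
Start: joints at [1.198, 0.536, -0.004, 1.538, 0.003, 1.067, -0.071], TCP at [0.196, -0.62, 0.405] pointing down, gripper open.
Joint ranges: [-2.7, 2.7], [-0.37, 2.16], [-1.27, 1.26], [0.24, 2.4], [-1.31, 4.45], [0.19, 1.91], [-2.76, 2.76]. Speed limits (rad/s): [2.39, 2.39, 3.14, 3.14, 3.14, 3.14, 3.14].

INTERFACE

Orientations are given as [roll, pitch, yaw] about the fixed x, y, z axes, in that order (R = Rz(yaw) Ry(pitch) Rx(roll)).
In Python, from cell import arm, eyes, workorder gives the robot as it stands. The module is installed in compiled form; this text tells all that it offers.
- The arm moves only by the shell command python3 -m handwheel 'ROWS' [FORCE]. ROWS is JSON, a list that holds one entry, the list of rows, each a list of 7 numbers: the shift along the tool's x, y, z in cm, then the turn, a rotation vector about the tool's x, y, z in degrees, then the opening, from 0 (shut) to 1 (fully open). A call has 1 to 10 rows; each row shifts and turns the commanded pose from where the row before left it, along the tool's axes as they then stand; what a row does not reach is not made up. A row lasts 1/8 s, in which the tool goes at most 62.5 mm and 10.7 degrees, less where a joint would pass 70% of its speed; a pose out of reach is approached as far as the arm can. A call with a gripper value outside its range is refused whole. The fingers move at their own pace and stop on an object; FORCE is the grip in N (left out, the last holds). Time passes only in rows, so rows that do not move let the fingers close. It gives the time, the measured TCP pose, the force, the opening and the grip force at its end, in the units of the state.
- arm.sense(): the state, without advancing time (a new reading comes with each control period).
- eyes.camera(name): name is "scene" or "top" or "wrist"; returns the picture (420x560x3 uint8, red, green, blue); there is no depth.
- eyes.camera_params(name): a dict with "fov_y" (degrees; the focal length in pixels is half the picture's height over the tangent of half this angle, whatever the lens; pixels are square), "cx", "cy" (the principal point, pixels), "R" (3x3) and "t" (3): a world point X has camera coordinates R X + t. Camera axes: x right, y down, z forward; pixel columns grow to the right and rows downward; lengths in m; the calibration is good to about 2 mm. A picture is of the moment at which its call begins: read the wrist's pose just before it. camera_params takes no time and is no camera call; for the wrist camera it gives the pose at the moment of the call.
- workorder.sign_off(): hands the job in; it is judged then, once.
The state is a dict: "time": time; "joints": joint angles; "qvel": joint speeds; "effort": joint torques, N m; "tool_pos": TCP position; "ee_rot": TCP orientation; "force": force on the tool from outside, world axes, zero at the start; "moment": the same for the moment, N m; "gripper_width": finger opening in m; "finger_force": force on a finger pad.
Only numpy, scipy, OpenCV 4.12 (cv2) and the standard library are available. Lean on these libraries where they do the work, as an engineer would, in place of code of your own. Each camera call takes 0.05 s, during which the arm holds its last target. There are 200 camera calls.

TASK

Get the small painting stand ready for the steel bar: push its folding prop leg round, away from its folded position, until it is firmly against its stop, leaning on it for a moment with about 10 N but never with more than 20 N. The leg must stay at the stop; then lay the flat steel bar along the stand, one end on the round pad, the other lying flat between the two cheeks of the leg's saddle, set down gently and let go. Do not disturb the pot, the tape roll and the brush nearby.

Things in the scene. Friction and masses are not known exactly. Their poses are not given: they have to be found in the camera images.
- stand: fixed painting stand: round dark foot 88 mm wide, 10 mm high, thin column, on top a round black rubber pad 48 mm wide, flat top 70 mm above the bench. Origin: on the column's axis (the prop leg's vertical hinge axis) at bench height, z up. Folded, the leg points along the stand's +x; swung out, roughly along its -y. The leg starts 11 to 46 degrees from folded
- prop_leg: grey prop leg hinged on the column, foot 2 mm over the bench. Origin: on the hinge axis at bench height; x along the leg to the saddle, z up. A rail 9 mm thick, 28 to 48 mm above the bench, runs to a post at x = 95 mm under the saddle. Opens clockwise seen from above (to its own -y). Hinge friction about 1.3 N at the saddle; it stays where it is left
- saddle (a point): middle of the saddle floor, 95 mm from the hinge axis, 70 mm above the bench, axes as the leg's. The steel saddle is a U channel open along the leg, 30 mm long (leg x 80 to 110 mm); its two upright cheeks are 6 mm thick, 54 mm apart inside, 66 mm over the outside, tops 88 mm above the bench
- push_face (a point): middle of the flat outer face of the +y cheek (33 mm from the leg's middle line), the place to push, 76 mm above the bench. The leg's rubber-buffered stop is met 79 to 99 degrees from the stand's +x; the setting differs each time and is not measured. At the stop the leg still yields about 2.3 mm here per 5 N; let go, it comes back and rests at the stop
- bar: flat plain steel bar, 45 x 150 x 12 mm, 0.6 kg (differs by up to a fifth), lying flat on the bench beyond the stand. Origin: centre of its underside; x across its width, y along its length, z up. On the stand its middle belongs 50 to 65 mm from the column's axis along the leg.
- pot: bystander: white plastic pot, 58 mm wide, 59 mm high; origin at the centre of its underside. It stands among three thin fixed painting sticks that lean, from y = -0.22 on, against the fixed board on the right (top 225 mm above the bench at y = -0.38). The hand press left of the work, from y = -0.03 on at x = 0.48 to 0.65, is fixed and about 200 mm high (its lever higher)
- tape: bystander: small black tape roll lying flat, 54 mm wide, 19 mm high; origin at the centre of its underside
- brush: bystander: flat paint brush with a wooden handle lying on the bench left of the stand, 196 mm long; origin at the centre of its underside, y along it

How it is judged:
By the outcome, as a careful person would: the job done as asked, in the order asked, and still so for the second after the job is handed in, with the robot touching nothing.
It also fails if it takes over 72 s, if anything falls off the work surface, if the arm or the gripper's body presses on something with over 40 N, if the wrist force passes 120 N, or if a joint passes its speed limit or range.

## Working session

There is one attempt and no reset: what is moved stays moved. The work goes in short steps, Python scripts to look and compute and a shell command to move; the robot and the scene stay as the last step left them, time stands still between calls to the robot, and variables do not carry over. Pictures are saved under pics/ and viewed, at most 13 in all, crops included, and the job is handed in when it is done.

```bash
mkdir -p pics; cat > h.py <<'E'
import numpy as np, cv2
from cell import arm, eyes, workorder
def shot(n,f):
    p=eyes.camera_params(n); im=eyes.camera(n); cv2.imwrite('pics/'+f,im[:,:,::-1]); return im,p
def K(p): 
    f=210/np.tan(np.radians(p['fov_y'])/2); return f
def ray(p,u,v,z):
    R=np.array(p['R']);t=np.array(p['t']);f=K(p)
    c=-R.T@t; d=R.T@np.array([(u-p['cx'])/f,(v-p['cy'])/f,1]); return c+d*(z-c[2])/d[2]
def proj(p,X):
    c=np.array(p['R'])@np.array(X)+np.array(p['t']); f=K(p); return f*c[0]/c[2]+p['cx'],f*c[1]/c[2]+p['cy']
E
python3 - <<'E'
from h import *
for n in('scene','top'):
    im,p=shot(n,n+'0.png'); print(n,p)
s=arm.sense(); print(s)
E
```

```text
scene {'fov_y': 48.420426211175155, 'cx': 283.64509897272205, 'cy': 209.07816137390085, 'R': array([[-0.79130573, -0.6114151 ,  0.00260956],
       [-0.45859734,  0.59069233, -0.66390591],
       [ 0.40438065, -0.52654929, -0.74781157]]), 't': array([0.38570402, 0.36869511, 0.64534337])}
top {'fov_y': 57.19289837640313, 'cx': 279.9545037292528, 'cy': 198.57676894203598, 'R': array([[ 0.01419445, -0.99915894,  0.03846976],
       [-0.99108893, -0.01915505, -0.13181738],
       [ 0.1324434 , -0.03625588, -0.99052726]]), 't': array([-0.12353105,  0.56726966,  0.84247087])}
{'time': 0.1, 'joints': array([ 1.19783498,  0.53709856, -0.00442679,  1.53874657,  0.00258999,
        1.06733811, -0.07116456]), 'qvel': array([ 0.00161492,  0.00049157, -0.00087568, -0.00175238,  0.00089005,
        0.00073672, -0.00014263]), 'effort': array([ 1.73006192e-03, -5.84568822e+01,  1.05150908e+00, -2.59775412e+01,
        1.26476536e-02,  4.65032659e-03, -3.07478126e-05]), 'tool_pos': array([ 0.19619464, -0.61937463,  0.40390615]), 'ee_rot': array([-3.14001193e+00,  1.14384837e-04,  3.06853528e-01]), 'force': array([ 0.13229572, -0.39801428, -0.69582994]), 'moment': array([-0.01069605, -0.01364997, -0.00499602]), 'finger_force': 0.0, 'gripper_width': 0.08561949801875464}
```

View pics/top0.png

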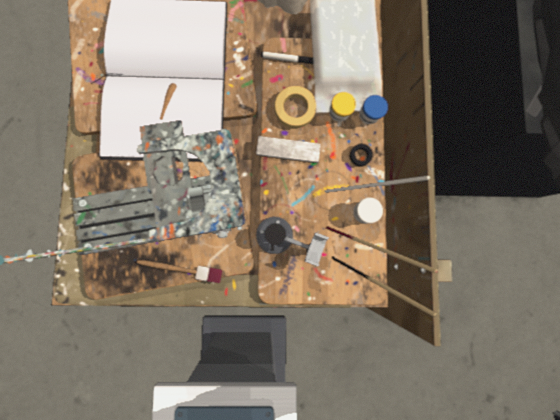

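View pics/scene0.png

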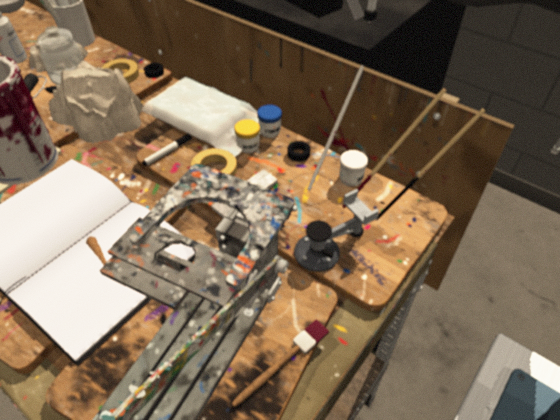

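```bash
python3 - <<'E'
from h import *
t=cv2.imread('pics/top0.png')[120:300,235:445]; s=cv2.imread('pics/scene0.png')[120:300,270:480]
cv2.imwrite('pics/c0.png',np.hstack([cv2.resize(t,(400,343),interpolation=2),cv2.resize(s,(400,343),interpolation=2)]))
p=eyes.camera_params('top')
for n,u,v,z in[('pad',274,228,.07),('foot',274,236,.01),('sad',318,249,.085),('bar',289,149,.012),('tape',361,155,.019),('pot',370,210,.059),('brush',180,270,.01)]: print(n,ray(p,u,v,z).round(3))
E
```

```text
pad [ 0.5   -0.101  0.07 ]
foot [ 0.485 -0.102  0.01 ]
sad [ 0.456 -0.196  0.085]
bar [ 0.694 -0.135  0.012]
tape [ 0.681 -0.308  0.019]
pot [ 0.545 -0.317  0.059]
brush [0.404 0.112 0.01 ]
```

View pics/c0.png

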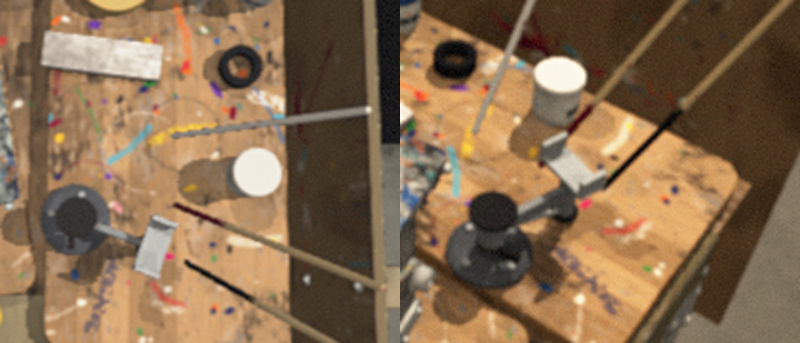

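```bash
python3 - <<'E'
from h import *
im=cv2.imread('pics/top0.png'); p=eyes.camera_params('top'); hsv=cv2.cvtColor(im,cv2.COLOR_BGR2HSV)
def comps(m,x0,y0,x1,y1,z,name,mn=40):
    k=np.zeros_like(m); k[y0:y1,x0:x1]=m[y0:y1,x0:x1]
    for c in cv2.findContours(k,0,2)[0]:
        if cv2.contourArea(c)<mn: continue
        r=cv2.minAreaRect(c); b=cv2.boxPoints(r); w=np.array([ray(p,u,v,z)[:2] for u,v in b])
        print(name,cv2.contourArea(c),'px',np.round(r[0],1),'ctr',ray(p,*r[0],z)[:2].round(4),'sides',np.linalg.norm(np.diff(w,axis=0),axis=1).round(4),'\n',w.round(3).tolist())
H,S,V=cv2.split(hsv)
print(V[229:232,270:282],V[245,300:330],S[245,300:330],V[212:262:2,274])
comps(((V<52)).astype(np.uint8),250,205,300,260,.07,'pad')
comps(((V<110)&(S<90)).astype(np.uint8),250,205,294,260,.01,'foot')
comps(((V>125)&(S<50)).astype(np.uint8),302,225,332,270,.085,'saddle')
comps(((V>110)&(S<60)).astype(np.uint8),250,130,328,168,.012,'bar')
E
```

```text
[[57 56 57 57 57 56 53 53 55 56 57 54]
 [55 53 57 54 51 55 57 58 51 54 55 54]
 [52 56 57 56 58 55 54 54 51 58 53 57]] [121 110  97  93  95  92  90  91  79  94 157 195 203 198 198 197 197 196
 195 196 197 196 198 198 197 188 189 204 213 215] [ 17   7   3   5   3   3   3  14  13   5   8  12  13  10  12  12  10  12
  10  10  12  12  10  14  40  90 121 123 117 117] [167 167 134  93  95  87  55  59  53  51  56  58  58  55  53  50  60  75
  78  79  82 127 132 107  98]
foot 1006.5 px [274.  235.5] ctr [ 0.4859 -0.1024] sides [0.0847 0.0863 0.0837] 
 [[0.529, -0.059], [0.53, -0.144], [0.444, -0.145], [0.443, -0.061]]
saddle 341.5 px [315.7 248.9] ctr [ 0.4559 -0.1906] sides [0.0662 0.0313 0.0662] 
 [[0.429, -0.165], [0.492, -0.186], [0.483, -0.216], [0.42, -0.195]]
bar 1115.5 px [288.  148.3] ctr [ 0.6955 -0.1327] sides [0.0501 0.1521 0.0503] 
 [[0.678, -0.055], [0.728, -0.06], [0.713, -0.211], [0.663, -0.205]]
```

```bash
python3 -m handwheel '[[[0,0,-5,0,0,0,0],[0,0,-5,0,0,0,0],[4.35,-2.87,0,0,0,0,0],[4.35,-2.87,0,0,0,0,0],[4.35,-2.87,0,0,0,0,0],[4.35,-2.87,0,0,0,0,0],[4.35,-2.87,0,0,0,0,0],[4.35,-2.87,0,0,0,0,0],[4.35,-2.87,0,0,0,0,0],[4.35,-2.87,0,0,0,0,0]]]' 60
python3 -m handwheel '[[[4.35,-2.87,0,0,0,0,0],[4.35,-2.87,0,0,0,0,0],[0,0,0,0,0,-10,0],[0,0,0,0,0,-10,0],[0,0,0,0,0,-10,0],[0,0,0,0,0,-10,0],[0,0,0,0,0,-10,0],[0,0,0,0,0,-10,0],[0,0,0,0,0,-10,0],[0,0,0,0,0,-10,0]]]'
```

```text
time: 1.35
tool_pos: [0.4594, -0.2942, 0.5044]
ee_rot: [-3.141, 0.0, 0.307]
force: [0.6, -0.8, -0.5]
gripper_width: 0.0002
finger_force: 0.0
time: 2.6
tool_pos: [0.5241, -0.2147, 0.5042]
ee_rot: [-3.141, -0.0, 1.709]
force: [0.6, -0.3, -0.4]
gripper_width: -0.0
finger_force: 0.0
```

```bash
python3 -m handwheel '[[[0,0,0,0,0,-10,0],[0,0,0,0,0,-10,0],[0,0,0,0,0,-10,0],[0,0,0,0,0,-10,0],[0,0,0,0,0,-10,0],[0,0,0,0,0,-10,0],[0,0,0,0,0,-4,0],[0,0,0,0,0,0,0]]]'
python3 - <<'E'
from h import *
im,p=shot('wrist','w1.png'); np.save('w1.npy',p,allow_pickle=True)
print(proj(p,[.4875,-.103,.07]),proj(p,[.456,-.1905,.088]),arm.sense()['ee_rot'])
E
```

```text
time: 3.6
tool_pos: [0.5241, -0.2148, 0.5043]
ee_rot: [3.141, -0.001, 2.819]
force: [-1.0, 0.4, 0.1]
gripper_width: 0.0003
finger_force: 0.0
(np.float64(369.35397644201544), np.float64(107.29313261658193)) (np.float64(285.58046999467786), np.float64(105.25318055304567)) [ 3.14150329e+00 -6.55963454e-04  2.81846124e+00]
```

View pics/w1.png

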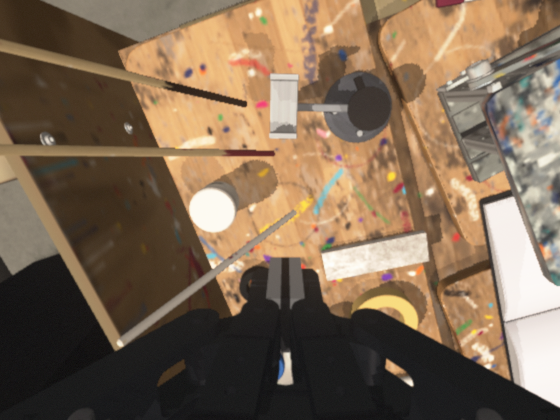

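```bash
cat > chk.py <<'E'
import sys,math
from cell import arm
s=arm.sense(); f=s['force']; sys.exit(0 if math.hypot(f[0]-0,f[1])<float(sys.argv[1]) else 1)
E
python3 -m handwheel '[[[0,0,5,0,0,0,0],[0,0,5,0,0,0,0],[0,0,5,0,0,0,0],[0,0,5,0,0,0,0],[0,0,5,0,0,0,0],[0,0,1.5,0,0,0,0],[0,0,0,0,0,0,0],[0,0,0,0,0,0,0]]]'
python3 chk.py 3 && python3 -m handwheel '[[[1,0,0,0,0,0,0],[1,0,0,0,0,0,0],[0,0,0,0,0,0,0]]]'
python3 chk.py 3 && python3 -m handwheel '[[[0.3,0,0,0,0,0,0],[0.3,0,0,0,0,0,0],[0,0,0,0,0,0,0]]]'
python3 chk.py 3 && python3 -m handwheel '[[[0.3,0,0,0,0,0,0],[0.3,0,0,0,0,0,0],[0,0,0,0,0,0,0]]]'
python3 -c "
from h import *
shot('wrist','w2.png')"
```

```text
time: 4.65
tool_pos: [0.5253, -0.2149, 0.2417]
ee_rot: [-3.141, 0.003, 2.82]
force: [-0.2, -0.1, 0.2]
gripper_width: -0.0001
finger_force: 0.0
time: 5.03
tool_pos: [0.5043, -0.2082, 0.24]
ee_rot: [-3.141, -0.001, 2.82]
force: [0.4, -0.4, 0.1]
gripper_width: -0.0
finger_force: 0.0
time: 5.4
tool_pos: [0.4995, -0.2064, 0.2396]
ee_rot: [-3.142, -0.0, 2.82]
force: [-0.0, -0.3, 0.4]
gripper_width: 0.0003
finger_force: 0.0
time: 5.78
tool_pos: [0.4939, -0.2049, 0.2398]
ee_rot: [-3.141, 0.0, 2.82]
force: [0.0, -1.6, -0.2]
gripper_width: -0.0001
finger_force: 0.9
```

View pics/w2.png

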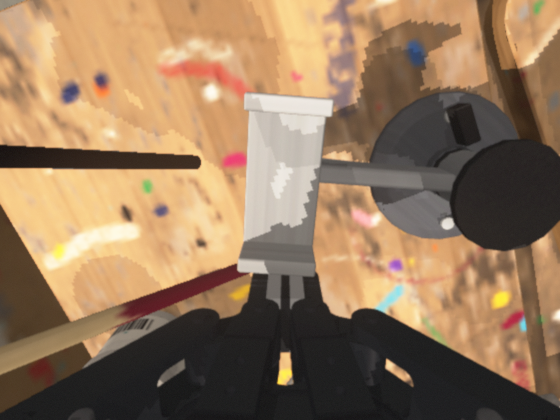

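```bash

python3 chk.py 4 && python3 -m handwheel '[[[0,0,0,0,0,5,0],[0.84,-0.3,0,0,0,5,0],[0.84,-0.3,0,0,0,5,0],[0.84,-0.3,0,0,0,5,0]]]'
python3 chk.py 5 && python3 -m handwheel '[[[0.84,-0.3,0,0,0,5,0],[0.84,-0.3,0,0,0,5,0],[0.34,-0.12,0,0,0,2,0]]]'
for_check=5
python3 chk.py 5 && python3 -m handwheel '[[[0.34,-0.12,0,0,0,2,0],[0.34,-0.12,0,0,0,2,0]]]'
python3 -c "
from h import *
print(arm.sense()['force'],arm.sense()['moment'])
im,p=shot('wrist','w3.png')"
```

```text
time: 6.32
tool_pos: [0.4673, -0.2007, 0.2397]
ee_rot: [-3.141, 0.0, 2.468]
force: [0.5, -2.4, 0.1]
gripper_width: 0.0005
finger_force: 1.0
time: 6.7
tool_pos: [0.4473, -0.1923, 0.2396]
ee_rot: [-3.141, -0.0, 2.26]
force: [0.2, -2.4, -0.3]
gripper_width: 0.0
finger_force: 1.1
time: 6.95
tool_pos: [0.4416, -0.1884, 0.2396]
ee_rot: [3.142, -0.0, 2.19]
force: [0.4, -3.0, -0.9]
gripper_width: -0.0001
finger_force: 1.0
[ 0.37411547 -2.96913109 -0.90985469] [-0.54702411 -0.03971971  0.02807365]
```

View pics/w3.png

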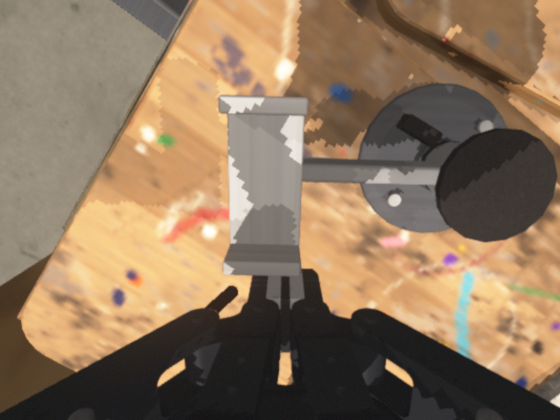

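```bash

python3 chk.py 5 && python3 -m handwheel '[[[0.34,-0.5,0,0,0,2,0],[0.34,-0.14,0,0,0,2,0]]]'
python3 chk.py 5 && python3 -m handwheel '[[[0.34,-0.14,0,0,0,2,0],[0.34,-0.14,0,0,0,2,0]]]'|grep -E "force|pos"
python3 chk.py 5 && python3 -m handwheel '[[[0.34,-0.14,0,0,0,2,0],[0.34,-0.14,0,0,0,2,0]]]'|grep -E "force|pos"
python3 chk.py 5 && python3 -m handwheel '[[[0.34,-0.14,0,0,0,2,0],[0.34,-0.14,0,0,0,2,0]]]'|grep -E "force|pos"
python3 chk.py 5 && python3 -m handwheel '[[[0.34,-0.14,0,0,0,2,0],[0.34,-0.14,0,0,0,2,0]]]'|grep -E "force|pos"
python3 chk.py 5 && python3 -m handwheel '[[[0.34,-0.14,0,0,0,2,0],[0.34,-0.14,0,0,0,2,0]]]'|grep -E "force|pos|rot"
```

```text
time: 7.25
tool_pos: [0.4324, -0.1864, 0.2397]
ee_rot: [3.141, -0.0, 2.12]
force: [1.0, -1.1, 0.6]
gripper_width: 0.0002
finger_force: 0.7
tool_pos: [0.4266, -0.1819, 0.2397]
force: [1.2, -1.0, 1.2]
finger_force: 0.7
tool_pos: [0.421, -0.1771, 0.2397]
force: [0.1, -1.8, 1.1]
finger_force: 0.7
tool_pos: [0.4158, -0.1719, 0.2397]
force: [0.5, -1.4, 1.5]
finger_force: 0.7
tool_pos: [0.411, -0.1663, 0.2397]
force: [1.6, -1.4, 0.2]
finger_force: 0.7
tool_pos: [0.4066, -0.1604, 0.2397]
ee_rot: [-3.142, -0.0, 1.771]
force: [0.9, -1.4, 1.2]
finger_force: 0.7
```

```bash

python3 chk.py 5 && python3 -m handwheel '[[[0.34,-0.14,0,0,0,2,0],[0.34,-0.14,0,0,0,2,0]]]'|grep -E "force|pos"
python3 chk.py 5 && python3 -m handwheel '[[[0.34,-0.14,0,0,0,2,0],[0.17,-0.07,0,0,0,1,0]]]'|grep -E "force|pos"
python3 chk.py 5 && python3 -m handwheel '[[[0.34,-0.14,0,0,0,2,0],[0.17,-0.07,0,0,0,1,0]]]'|grep -E "force|pos"
python3 chk.py 5 && python3 -m handwheel '[[[0.34,-0.14,0,0,0,2,0],[0.17,-0.07,0,0,0,1,0]]]'|grep -E "force|pos"
python3 chk.py 5 && python3 -m handwheel '[[[0.34,-0.14,0,0,0,2,0],[0.17,-0.07,0,0,0,1,0]]]'|grep -E "force|pos"
python3 chk.py 5 && python3 -m handwheel '[[[0.34,-0.14,0,0,0,2,0],[0.17,-0.07,0,0,0,1,0]]]'|grep -E "force|pos|rot"
```

```text
tool_pos: [0.403, -0.1548, 0.2399]
force: [2.9, -5.0, 0.5]
finger_force: 2.7
```

```bash

python3 -m handwheel '[[[0,0,0,0,0,0,0],[0,0,0,0,0,0,0]]]'
python3 chk.py 9 && python3 -m handwheel '[[[0.1,0,0,0,0,0,0],[0,0,0,0,0,0,0]]]'|grep -E "force|pos"
python3 chk.py 9 && python3 -m handwheel '[[[0.1,0,0,0,0,0,0],[0,0,0,0,0,0,0]]]'|grep -E "force|pos"
python3 chk.py 9 && python3 -m handwheel '[[[0.1,0,0,0,0,0,0],[0,0,0,0,0,0,0]]]'|grep -E "force|pos"
python3 chk.py 9 && python3 -m handwheel '[[[0.1,0,0,0,0,0,0],[0,0,0,0,0,0,0]]]'|grep -E "force|pos"
```

```text
time: 9.0
tool_pos: [0.4031, -0.155, 0.2399]
ee_rot: [3.141, 0.001, 1.702]
force: [1.8, -2.7, 0.5]
gripper_width: -0.0001
finger_force: 2.3
tool_pos: [0.4029, -0.1542, 0.2399]
force: [1.9, -5.3, -0.1]
finger_force: 3.0
tool_pos: [0.4027, -0.1536, 0.2399]
force: [2.4, -7.8, 1.2]
finger_force: 3.6
tool_pos: [0.4025, -0.1528, 0.2399]
force: [1.3, -8.3, 1.4]
finger_force: 4.1
tool_pos: [0.4023, -0.1522, 0.24]
force: [1.3, -10.4, 0.4]
finger_force: 4.7
```

```bash

python3 -m handwheel '[[[0.03,0,0,0,0,0,0],[0,0,0,0,0,0,0],[0,0,0,0,0,0,0],[0,0,0,0,0,0,0],[0,0,0,0,0,0,0]]]'|grep -E "force|pos"
python3 -m handwheel '[[[0,0,0,0,0,0,0],[0,0,0,0,0,0,0]]]'|grep -E "force|pos"
python3 -m handwheel '[[[-0.2,0,0,0,0,0,0],[-0.2,0,0,0,0,0,0],[-0.2,0,0,0,0,0,0],[-0.2,0,0,0,0,0,0],[-0.5,0,0,0,0,0,0],[-1.5,0,0,0,0,0,0],[0,0,0,0,0,0,0]]]'
python3 -m handwheel '[[[0,0,-5,0,0,0,1],[0,0,-5,0,0,0,1],[0,0,-5,0,0,0,1],[0,0,-5,0,0,0,1],[0,0,-4,0,0,0,1],[0,0,0,0,0,0,1],[0,0,0,0,0,0,1]]]'
python3 - <<'E'
from h import *
im,p=shot('top','t2.png'); im2,p2=shot('wrist','w4.png'); np.save('w4.npy',p2,allow_pickle=True)
cv2.imwrite('pics/c4.png',np.vstack([im,im2])[:,:,::-1][:, :] if 0 else np.hstack([cv2.resize(im[100:310,200:410],(400,400)),cv2.resize(im2,(400,300))[np.clip(np.arange(400),0,299)]])[:,:,::-1])
E
```

```text
tool_pos: [0.4022, -0.152, 0.24]
force: [1.3, -9.9, 1.3]
finger_force: 4.9
tool_pos: [0.4022, -0.152, 0.24]
force: [0.4, -9.4, 1.1]
finger_force: 4.9
time: 11.75
tool_pos: [0.4058, -0.1794, 0.2396]
ee_rot: [-3.141, 0.0, 1.701]
force: [-0.5, -0.1, -0.4]
gripper_width: -0.0003
finger_force: 0.0
time: 12.62
tool_pos: [0.4054, -0.1778, 0.4789]
ee_rot: [-3.14, -0.001, 1.703]
force: [-0.1, -0.0, -0.5]
gripper_width: 0.0856
finger_force: 0.0
```

View pics/c4.png

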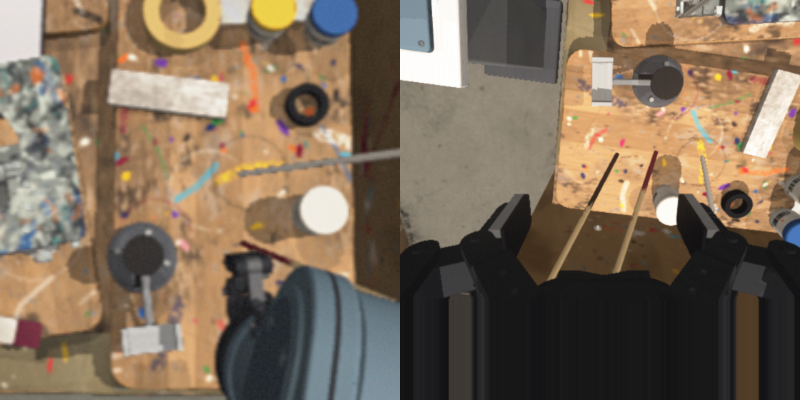

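```bash
cat > m.py <<'E'
from h import *
def comps(f,p,lo,smax,box,z,name,mn=150):
    x0,y0,x1,y1=box
    im=cv2.imread('pics/'+f); H,S,V=cv2.split(cv2.cvtColor(im,cv2.COLOR_BGR2HSV))
    m=((V>lo)&(S<smax)).astype(np.uint8); k=np.zeros_like(m); k[y0:y1,x0:x1]=m[y0:y1,x0:x1]
    k=cv2.morphologyEx(k,2,np.ones((5,5),np.uint8)) if 0 else cv2.morphologyEx(k,cv2.MORPH_OPEN,np.ones((3,3),np.uint8))
    for c in cv2.findContours(k,0,2)[0]:
        if cv2.contourArea(c)<mn: continue
        r=cv2.minAreaRect(c); w=np.array([ray(p,u,v,z)[:2] for u,v in cv2.boxPoints(r)])
        e=np.diff(w,axis=0)[:2]; l=np.linalg.norm(e,axis=1); a=np.degrees(np.arctan2(*e[l.argmax()][::-1]))%180
        print(name,'px',np.round(r[0],1),'ctr',w.mean(0).round(4),'sides',l.round(4),'long axis deg',a.round(1))
E
python3 - <<'E'
from m import *
p=eyes.camera_params('top'); w=np.load('w4.npy',allow_pickle=True).item()
comps('t2.png',p,125,50,(250,260,300,300),.088,'saddle top')
comps('w4.png',w,125,60,(255,70,310,160),.088,'saddle wrist')
comps('t2.png',p,110,60,(250,130,328,168),.012,'bar top')
comps('w4.png',w,110,70,(470,90,560,230),.012,'bar wrist')
for f,q,b in(('t2.png',p,(250,210,300,260)),('w4.png',w,(320,70,410,155))):
    im=cv2.imread('pics/'+f);V=im.max(2); S=im.max(2)-im.min(2); 
    for thr,z,n in((66,.07,'pad'),(105,.01,'foot')):
        m=((V<thr)&(S<25)).astype(np.uint8);k=np.zeros_like(m);x0,y0,x1,y1=b;k[y0:y1,x0:x1]=m[y0:y1,x0:x1]
        k=cv2.morphologyEx(k,cv2.MORPH_OPEN,np.ones((7,7),np.uint8))
        c=max(cv2.findContours(k,0,2)[0],key=cv2.contourArea);r=cv2.fitEllipse(c);print(f,n,np.round(r,1) if 0 else r,ray(q,*r[0],z).round(4))
E
```

```text
saddle top px [277.  277.4] ctr [ 0.3952 -0.1086] sides [0.0574 0.0307] long axis deg 96.9
saddle wrist px [288.7 109.9] ctr [ 0.4001 -0.1097] sides [0.0392 0.0576] long axis deg 99.9
bar top px [287.9 148.3] ctr [ 0.6955 -0.1327] sides [0.0501 0.1524] long axis deg 84.6
bar wrist px [518.6 158.6] ctr [ 0.6924 -0.1338] sides [0.1538 0.0505] long axis deg 82.6
t2.png pad ((274.1278991699219, 234.31996154785156), (20.08864402770996, 21.827604293823242), 52.816864013671875) [ 0.4863 -0.1013  0.07  ]
t2.png foot ((273.0909423828125, 235.8422088623047), (29.082582473754883, 34.30946731567383), 35.61594772338867) [ 0.4851 -0.1003  0.01  ]Traceback (most recent call last):
  File "<stdin>", line 12, in <module>
cv2.error: OpenCV(4.12.0) /io/opencv/modules/imgproc/src/shapedescr.cpp:361: error: (-201:Incorrect size of input array) There should be at least 5 points to fit the ellipse in function 'fitEllipseNoDirect'
```

```bash
python3 - <<'E'
from h import *
a=cv2.imread('pics/w4.png')[70:160,255:405]; b=cv2.imread('pics/t2.png')[215:305,240:330]
c=np.vstack([cv2.resize(a,None,fx=5,fy=5,interpolation=1)]); b=cv2.resize(b,None,fx=5,fy=5,interpolation=1)
cv2.imwrite('pics/c5.png',c); cv2.imwrite('pics/c5b.png',b)
E
```

```text
(no output)
```

View pics/c5.png

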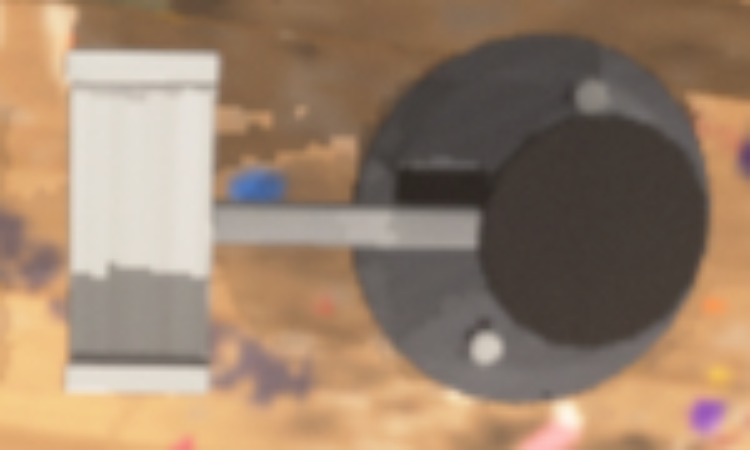

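```bash
python3 - <<'E'
from h import *
w=np.load('w4.npy',allow_pickle=True).item()
g=lambda x,y,z:ray(w,255+x/5,70+y/5,z)[:2]
A,B,C,D=[g(x,y,.088) for x,y in((67,52),(220,54),(209,391),(66,392))]
P=g(594,230,.07);F=g(531,217,.01);r1,r2=g(215,226,.048),g(480,230,.048)
print(A,B,C,D,'\n',np.linalg.norm(A-B),np.linalg.norm(B-C),np.linalg.norm(A-D),'ctr',(A+B+C+D)/4,'pad',P,'foot',F,'rail',r1,r2)
S=(A+B+C+D)/4
for d in (S-P,r1-r2,A-B,D-C): print(np.degrees(np.arctan2(d[1],d[0])),np.linalg.norm(d))
d=S-P; d/=np.linalg.norm(d); print('target',S-.0375*d,P+.0575*d, 'cam',-np.array(w['R']).T@w['t'])
E
```

```text
[ 0.37672899 -0.0843928 ] [ 0.40614612 -0.08082405] [ 0.41326738 -0.14518316] [ 0.38431366 -0.14927666] 
 0.02963281020931987 0.06475189405335538 0.06532567195703755 ctr [ 0.39511404 -0.11491917] pad [ 0.4890822  -0.10351574] foot [ 0.48807965 -0.10252701] rail [ 0.41129263 -0.11379296] [ 0.46949998 -0.10685196]
-173.08075399845552 0.09465755976369838
-173.1998099061047 0.05861973523314122
-173.08294713480697 0.02963281020931987
-171.95280793860695 0.02924165787204586
target [ 0.43234092 -0.11040153] [ 0.43200098 -0.11044279] cam [ 0.39641444 -0.10371495  0.44820811]
```

```bash

python3 -m handwheel '[[[-1.24,4.7,0,0,0,0,1],[-1.24,4.7,0,0,0,0,1],[-1.24,4.7,0,0,0,0,1],[-1.24,4.7,0,0,0,0,1],[-1.24,4.7,0,0,0,0,1],[-1.24,4.7,0,0,0,0,1],[0,0,3,0,0,7,1],[0,0,3,0,0,7,1],[0,0,0,0,0,0,1],[0,0,0,0,0,0,1]]]'
python3 - <<'E'
from m import *
im,p=shot('wrist','w6.png')
print(proj(p,[.694,-.133,.012]))
comps('w6.png',p,110,70,(100,0,460,330),.012,'bar')
comps('w6.png',p,150,50,(100,0,460,330),.012,'bar')
E
```

```text
time: 13.98
tool_pos: [0.6954, -0.2145, 0.4202]
ee_rot: [3.141, -0.0, 1.461]
force: [1.0, -0.4, 0.8]
gripper_width: 0.0853
finger_force: 0.0
(np.float64(274.1174594667393), np.float64(97.26615381015543))
bar px [144.5 277. ] ctr [ 0.5149 -0.3203] sides [0.0562 0.0221] long axis deg 25.3
bar px [255.3 282. ] ctr [ 0.6464 -0.3414] sides [0.0432 0.0254] long axis deg 50.9
bar px [183.2 240.9] ctr [ 0.5695 -0.282 ] sides [0.1262 0.0243] long axis deg 73.8
bar px [173.6 143.8] ctr [ 0.5817 -0.1685] sides [0.0105 0.0336] long axis deg 129.0
bar px [408.  205.5] ctr [ 0.8301 -0.2707] sides [0.1075 0.1844] long axis deg 92.0
bar px [278.4  93.4] ctr [ 0.6984 -0.1343] sides [0.0475 0.1506] long axis deg 86.4
bar px [142.8 278.8] ctr [ 0.5123 -0.3225] sides [0.0502 0.0205] long axis deg 25.3
bar px [187.3 242.8] ctr [ 0.574  -0.2838] sides [0.1001 0.0077] long axis deg 71.8
bar px [415. 212.] ctr [ 0.838  -0.2782] sides [0.0939 0.1683] long axis deg 92.0
bar px [275.5  93.5] ctr [ 0.6953 -0.134 ] sides [0.0435 0.1495] long axis deg 84.4
```

View pics/w6.png

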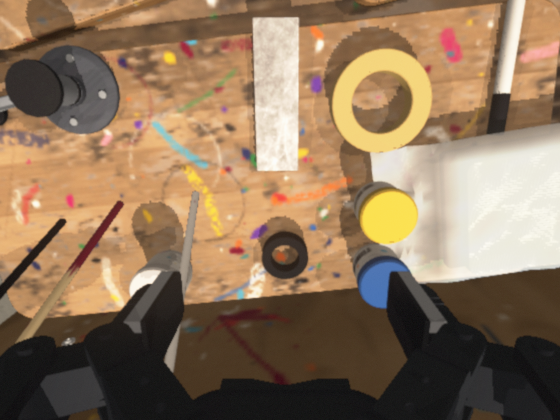

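```bash

python3 -m handwheel '[[[4,-0.44,0,0,0,-0.7,0.72],[4,-0.44,0,0,0,0,0.72],[0,0,5,0,0,0,0.72],[0,0,5,0,0,0,0.72],[0,0,5,0,0,0,0.72],[0,0,4,0,0,0,0.72],[0,0,0,0,0,0,0.72],[0,0,0,0,0,0,0.72]]]' 60
```

```text
time: 15.02
tool_pos: [0.6962, -0.1342, 0.2324]
ee_rot: [3.138, 0.0, 1.471]
force: [0.4, -0.1, 0.4]
gripper_width: 0.0612
finger_force: 0.0
```

```bash

python3 -m handwheel '[[[0,0,2,0,0,0,0.72],[0,0,2,0,0,0,0.72],[0,0,1,0,0,0,0.72],[0,0,0.3,0,0,0,0.72],[0,0,0.3,0,0,0,0.72],[0,0,0,0,0,0,0.72],[0,0,0,0,0,0,0.72]]]'
python3 -m handwheel '[[[0,0,0,0,0,0,0],[0,0,0,0,0,0,0],[0,0,0,0,0,0,0],[0,0,0,0,0,0,0],[0,0,0,0,0,0,0]]]' 60
```

```text
time: 15.9
tool_pos: [0.6952, -0.1341, 0.1742]
ee_rot: [3.141, 0.0, 1.471]
force: [-0.2, 0.8, 0.2]
gripper_width: 0.0611
finger_force: 0.0
time: 16.52
tool_pos: [0.6954, -0.1341, 0.1745]
ee_rot: [3.14, 0.0, 1.471]
force: [-1.0, 0.2, 6.4]
gripper_width: 0.0432
finger_force: 62.4
```

```bash

python3 -m handwheel '[[[0,0,-1,0,0,0,0],[0,0,-3,0,0,0,0],[0,0,-4,0,0,0,0],[0,0,-4,0,0,0,0],[0,0,-4,0,0,0,0],[0,0,-3,0,0,0,0],[0,0,0,0,0,0,0],[0,0,0,0,0,0,0]]]' 90
python3 - <<'E'
from m import *
im,p=shot('wrist','w7.png')
comps('w7.png',p,110,70,(180,0,400,400),.22,'bar')
im,p=shot('top','t3.png'); comps('t3.png',p,110,70,(240,100,340,180),.22,'bart')
E
```

```text
time: 17.52
tool_pos: [0.6939, -0.134, 0.3611]
ee_rot: [-3.137, 0.0, 1.471]
force: [-0.8, -0.3, -6.7]
gripper_width: 0.0421
finger_force: 93.7
bar px [392.8 273. ] ctr [ 0.7335 -0.1201] sides [0.0203 0.0059] long axis deg 77.4
bar px [285.5 244.5] ctr [ 0.6966 -0.1121] sides [0.0367 0.1052] long axis deg 87.3
bart px [268.4 121.7] ctr [ 0.6896 -0.0838] sides [0.0455 0.0511] long axis deg 79.9
bart px [326.5 139.5] ctr [ 0.6591 -0.1928] sides [0.0476 0.1521] long axis deg 179.6
```

```bash

python3 -m handwheel '[[[0,0,-2,0,0,0,0],[0,0,-2,0,0,4,0],[0,0,0,0,0,9,0],[0,0,0,0,0,9,0],[0,0,0,0,0,9,0],[0,0,0,0,0,9,0],[0,0,0,0,0,9,0],[0,0,0,0,0,9,0],[0,0,0,0,0,9,0],[0,0,0,0,0,9,0]]]'
python3 -m handwheel '[[[0,0,0,0,0,0,0],[0,0,0,0,0,0.3,0]]]'
```

```text
time: 18.88
tool_pos: [0.6951, -0.1336, 0.4047]
ee_rot: [-3.141, -0.001, 0.14]
force: [-0.8, 0.6, -6.1]
gripper_width: 0.0421
finger_force: 93.6
time: 19.12
tool_pos: [0.695, -0.1338, 0.4041]
ee_rot: [-3.141, -0.0, 0.142]
force: [-0.3, 0.1, -7.2]
gripper_width: 0.0423
finger_force: 93.7
```

```bash

python3 -m handwheel '[[[0,0,0,0,0,1.1,0],[-4.3,-0.92,0,0,0,0,0],[-4.3,-0.92,0,0,0,0,0],[-4.3,-0.92,0,0,0,0,0],[-4.3,-0.92,0,0,0,0,0],[-4.3,-0.92,0,0,0,0,0],[-4.3,-0.92,0,0,0,0,0],[0,0,0,0,0,0,0],[0,0,0,0,0,0,0]]]'
python3 - <<'E'
from m import *
im,p=shot('wrist','w8.png'); print(proj(p,[.432,-.1104,.242]),proj(p,[.432-.0744,-.1104-.0091,.242]),proj(p,[.489,-.1035,.07]))
comps('w8.png',p,110,70,(150,0,430,420),.242,'bar',60)
comps('w8.png',p,150,50,(150,0,430,420),.242,'bar',60)
im,p=shot('top','t4.png')
cv2.imwrite('pics/c8.png',np.hstack([cv2.imread('pics/w8.png'),cv2.resize(cv2.imread('pics/t4.png')[150:360,220:320],(200,420))]))
E
```

```text
time: 20.25
tool_pos: [0.4328, -0.1102, 0.4045]
ee_rot: [3.141, -0.003, 0.12]
force: [0.3, -0.3, -6.4]
gripper_width: 0.042
finger_force: 93.7
(np.float64(284.90385397356096), np.float64(291.4776628662204)) (np.float64(284.97719557002137), np.float64(427.9204397956694)) (np.float64(284.9817092764525), np.float64(127.25851128489019))
bar px [158.  413.5] ctr [ 0.3591 -0.0578] sides [0.0077 0.0068] long axis deg 97.0
bar px [416.  400.9] ctr [ 0.3814 -0.1793] sides [0.0117 0.0221] long axis deg 15.8
bar px [159.2 391. ] ctr [ 0.3726 -0.0581] sides [0.0126 0.008 ] long axis deg 176.8
bar px [398.9 297.4] ctr [ 0.4349 -0.1593] sides [0.0205 0.0267] long axis deg 90.1
bar px [166. 273.] ctr [ 0.4343 -0.0599] sides [0.0131 0.0233] long axis deg 2.1
bar px [155. 117.] ctr [ 0.4976 -0.0545] sides [0.0036 0.005 ] long axis deg 1.0
bar px [285.5 243. ] ctr [ 0.4462 -0.1089] sides [0.0445 0.1258] long axis deg 9.9
bar px [175.6  98.6] ctr [ 0.5049 -0.0618] sides [0.0064 0.0049] long axis deg 124.7
bar px [154.5  95. ] ctr [ 0.5052 -0.0542] sides [0.0032 0.0089] long axis deg 1.0
bar px [174.1  59.9] ctr [ 0.5177 -0.0609] sides [0.0037 0.0177] long axis deg 11.8
bar px [356.2  41.5] ctr [ 0.5313 -0.123 ] sides [0.0179 0.0041] long axis deg 126.3
bar px [154.3  22.9] ctr [ 0.5287 -0.0538] sides [0.0033 0.0085] long axis deg 12.5
bar px [158.9 391.4] ctr [ 0.3723 -0.058 ] sides [0.0117 0.008 ] long axis deg 177.9
bar px [306.5 293.5] ctr [ 0.4321 -0.1197] sides [0.0057 0.0045] long axis deg 145.8
bar px [155. 117.] ctr [ 0.4976 -0.0545] sides [0.0036 0.0043] long axis deg 1.0
bar px [286. 244.] ctr [ 0.4459 -0.1092] sides [0.0435 0.1251] long axis deg 9.9
```

View pics/c8.png

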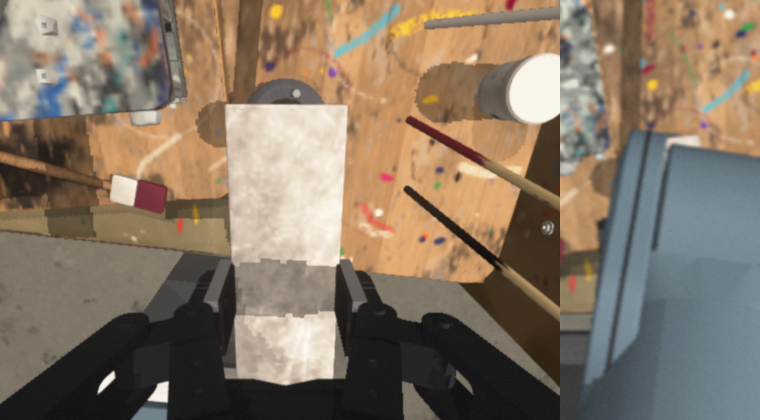

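```bash
python3 - <<'E'
from h import *
p=eyes.camera_params('wrist'); s=arm.sense(); T=s['tool_pos'];y=s['ee_rot'][2];print(T,s['ee_rot'],s['moment'],s['force'])
ux=np.array([np.cos(y),np.sin(y),0]);uy=np.array([np.sin(y),-np.cos(y),0]);Z=np.array([0,0,1])
print('cam',-p['R'].T@p['t'],(p['R'].T@[0,0,1]))
for tilt in(0,4,8):
  a=np.radians(tilt);l=ux*np.cos(a)+Z*np.sin(a)
  c=np.array([T[0],T[1],T[2]-.1625])
  print(tilt,[np.round(proj(p,c+k*l+m*uy)).tolist() for k in(.075,.0,-.055) for m in(-.0225,.0225)])
E
```

```text
[ 0.4332522  -0.11019     0.40420217] [ 3.14116702e+00 -1.76302728e-03  1.20470666e-01] [-0.01353717 -0.02740668 -0.00116053] [-0.39814883 -0.73676693 -5.58356094]
cam [ 0.50833347 -0.10109775  0.37396265] [-0.28947175 -0.03481508 -0.95655319]
0 [[223.0, 105.0], [347.0, 105.0], [232.0, 289.0], [338.0, 290.0], [237.0, 393.0], [333.0, 393.0]]
4 [[220.0, 106.0], [350.0, 106.0], [232.0, 289.0], [338.0, 290.0], [238.0, 387.0], [332.0, 387.0]]
8 [[218.0, 108.0], [352.0, 108.0], [232.0, 289.0], [338.0, 290.0], [239.0, 380.0], [331.0, 380.0]]
```

```bash

python3 -m handwheel '[[[0,0,4,0,0,0,0],[0,0,4,0,0,0,0],[0,0,3,0,0,0,0],[0,0,2,0,0,0,0],[0,0,1,0,0,0,0],[0,0,0,0,0,0,0],[0,0,0,0,0,0,0],[0,0,0,0,0,0,0]]]'
python3 - <<'E'
from m import *
im,p=shot('top','t5.png'); im,p=shot('wrist','w9.png')
for X in([.489,-.1035,.07],[.3766,-.1176,.088]): print(proj(p,X))
E
```

```text
time: 21.35
tool_pos: [0.4326, -0.1102, 0.2644]
ee_rot: [3.141, -0.002, 0.12]
force: [0.5, 0.2, -5.9]
gripper_width: 0.0422
finger_force: 93.6
(np.float64(285.2112592417434), np.float64(145.43391915668903))
(np.float64(286.0230412967493), np.float64(373.91448671224805))
```

```bash
cat > cz.py <<'E'
import sys
from cell import arm
sys.exit(0 if arm.sense()['force'][2]<-3.5 else 1)
E
python3 -m handwheel '[[[0,0,0.4,0,0,0,0],[0,0,0.3,0,0,0,0],[0,0,0,0,0,0,0]]]'|grep -E "tool|^force"
python3 cz.py && python3 -m handwheel '[[[0,0,0.4,0,0,0,0],[0,0,0.3,0,0,0,0],[0,0,0,0,0,0,0]]]'|grep -E "tool|^force"
python3 cz.py && python3 -m handwheel '[[[0,0,0.2,0,0,0,0],[0,0,0.1,0,0,0,0],[0,0,0,0,0,0,0]]]'|grep -E "tool|^force"
python3 cz.py && python3 -m handwheel '[[[0,0,0.1,0,0,0,0],[0,0,0,0,0,0,0]]]'|grep -E "tool|^force"
python3 cz.py && python3 -m handwheel '[[[0,0,0.1,0,0,0,0],[0,0,0,0,0,0,0]]]'|grep -E "tool|^force"
python3 cz.py && python3 -m handwheel '[[[0,0,0.1,0,0,0,0],[0,0,0,0,0,0,0]]]'|grep -E "tool|^force"
python3 cz.py && python3 -m handwheel '[[[0,0,0.1,0,0,0,0],[0,0,0,0,0,0,0]]]'|grep -E "tool|^force"
```

```text
tool_pos: [0.432, -0.1101, 0.2564]
force: [0.6, -0.3, -6.2]
tool_pos: [0.432, -0.1101, 0.2494]
force: [-0.2, 0.2, -6.5]
tool_pos: [0.4322, -0.1101, 0.2466]
force: [-0.6, 0.2, -6.6]
tool_pos: [0.4322, -0.1101, 0.2456]
force: [-0.3, -0.8, -6.5]
tool_pos: [0.4322, -0.1102, 0.2447]
force: [0.6, 0.1, -6.8]
tool_pos: [0.4322, -0.1102, 0.2441]
force: [-3.1, 0.1, 3.8]
```

```bash

python3 -m handwheel '[[[0,0,-0.05,0,0,0,0],[0,0,0,0,0,0,0.58],[0,0,0,0,0,0,0.58],[0,0,0,0,0,0,0.75],[0,0,0,0,0,0,0.75],[0,0,0,0,0,0,0.75]]]' 20
python3 -m handwheel '[[[0,0,-1,0,0,0,0.75],[0,0,-2,0,0,0,0.75],[0,0,-4,0,0,0,0.75],[0,0,-5,0,0,0,0.75],[0,0,-5,0,0,0,0.75],[0,0,-4,0,0,0,0.75],[-4,0,0,0,0,0,0.75],[0,0,0,0,0,0,0.75],[0,0,0,0,0,0,0.75]]]'
python3 - <<'E'
from m import *
im,p=shot('wrist','w10.png'); print(arm.sense()['tool_pos'])
P=np.array([.489,-.1035,.0]);d=np.array([-.9926,-.1214,0]);n=np.array([.1214,-.9926,0])
print([np.round(proj(p,P+a*d+b*n+[0,0,.082])).tolist() for a in(-.0175,.1325) for b in(-.0225,.0225)],[np.round(proj(p,P+.08*d+b*n+[0,0,.088])).tolist() for b in(-.033,.033)])
comps('w10.png',p,110,70,(150,0,430,420),.082,'bar',300)
E
```

```text
time: 24.08
tool_pos: [0.4322, -0.1102, 0.2442]
ee_rot: [3.142, -0.0, 0.12]
force: [-0.8, -0.4, 0.8]
gripper_width: 0.0639
finger_force: 0.0
time: 25.2
tool_pos: [0.3926, -0.1149, 0.4546]
ee_rot: [3.141, -0.001, 0.12]
force: [1.7, -0.5, 0.1]
gripper_width: 0.0641
finger_force: 0.0
[ 0.39285858 -0.11477839  0.45444204]
[[261.0, 58.0], [310.0, 58.0], [264.0, 216.0], [307.0, 216.0]] [[251.0, 166.0], [320.0, 166.0]]
bar px [313.  304.5] ctr [ 0.2491 -0.1639] sides [0.2395 0.2206] long axis deg 96.9
bar px [171.5 240. ] ctr [ 0.3152 -0.0038] sides [0.0438 0.0817] long axis deg 2.5
bar px [287.  130.3] ctr [ 0.4374 -0.111 ] sides [0.1631 0.0611] long axis deg 2.6
bar px [172.1  56.3] ctr [0.4953 0.0005] sides [0.0486 0.0277] long axis deg 114.0
bar px [169.5  18.5] ctr [0.5257 0.0035] sides [0.0338 0.0292] long axis deg 96.9
```

View pics/w10.png

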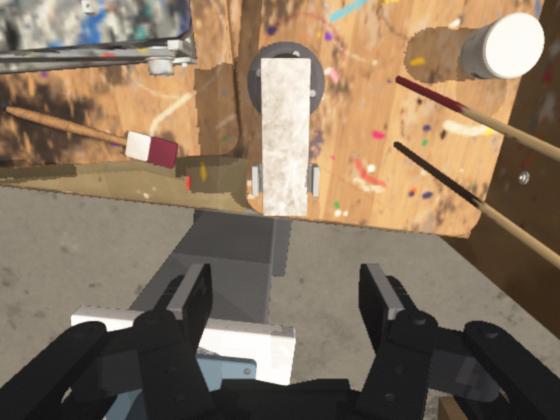

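The picture shows the bar lying flat with its corners at about (261,58), (310,58), (264,216) and (307,216), as predicted. It sits between the two cheeks at (255,181) and (317,181), with its far end on the pad, and the gripper is clear.

```bash
python3 -c "
from cell import workorder
print(workorder.sign_off())"
```

```text
the job is handed in; nothing more can be done
None
```

The job is handed in after about 25 s of robot time: the leg was pushed to its stop and held there at about 10 N, and the bar was set down flat on the pad and between the saddle cheeks and released; no verdict came back, and nothing was seen to touch the pot, tape or brush.

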